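Hang the rail caddy that fits and slide it up to the stop

TASK

Three steel caddies stand on the kitchen counter, alike except for the width of their hooks. Take the one whose hook fits the round rail (goes over it with a little play; the others are too tight or far too slack), hook it over the upper bar near the end farther from the black stop clip, with the cup on the robot's side of the rail, then slide it along, staying hooked on, until it rests against the stop. Let it hang there and leave everything else where it stands.

Things in the scene. Friction and masses are not known exactly. Their poses are not given: they have to be found in the camera images.
- rail: steel kitchen rail, fixed on the counter. Origin on the counter midway between the posts; y along the rail, z up, -x the robot's side. Two 16 mm round bars, one above the other: the upper 420 mm long, axis at z = 147 mm (top 155); the lower, axis at 72, steadies what hangs. Posts 16 mm thick at y = +-190, no higher than the upper bar, on feet 80 mm across, 10 high.
- rail_mid (a point): middle of the upper bar, on its axis; axes as rail. The medium caddy hung on the bar has its cup's underside 45 mm above the counter; once let go it may lean up to 0.15 rad, its back against the lower bar.
- stop: black plastic stop clip fixed on the upper bar: block 34 (x) x 24 (y, along the rail) x 34 (z) mm. Origin: its centre, on the bar's axis; axes as rail. Up to 120 mm from the rail's middle, to either side. The medium caddy's 44 mm wide neck and bridge meet its side face when their centres are 34 mm apart along the rail.
- caddy_medium: Medium one of three look-alike steel caddies (cup with a hook), loose, 0.25 kg. Hook mouth 26 mm: fits the bar, 5 mm play each side. Origin: centre of the cup's underside; z up, y its width, hook at +x. Cup 44 (x) x 76 (y) x 70 high, its back at x = 22. Above, a neck x 18 to 22; bridge, underside z = 110; lip down to z = 84. Mouth x 22 to 48, open downward.
- caddy_medium_hook (a point): on the medium caddy: centre of the underside of the hook's bridge, at (35, 0, 110) mm in the caddy's frame, same axes. The hook's sheet is 4 mm thick, 44 wide.
- caddy_medium_grip (a point): on the medium caddy: point to hold it by, in its black upright tab, at (20, 0, 139) mm in the caddy's frame, same axes. The tab is 10 thick (x 15 to 25), 44 wide (y), 40 high (z 114 to 154); all three caddies have the same tab.
- caddy_narrow: Narrow one of three look-alike steel caddies (cup with a hook), loose, 0.25 kg. Hook mouth 10 mm: cannot go over the bar. Origin: centre of the cup's underside; z up, y its width, hook at +x. Cup 44 (x) x 76 (y) x 70 high, its back at x = 22. Above, a neck x 18 to 22; bridge, underside z = 110; lip down to z = 84. Mouth x 22 to 32, open downward.
- caddy_wide: Wide one of three look-alike steel caddies (cup with a hook), loose, 0.25 kg. Hook mouth 42 mm: would hang slack and crooked. Origin: centre of the cup's underside; z up, y its width, hook at +x. Cup 44 (x) x 76 (y) x 70 high, its back at x = 22. Above, a neck x 18 to 22; bridge, underside z = 110; lip down to z = 84. Mouth x 22 to 64, open downward.
- salt_dish: bystander: white open dish, 68 mm across, 26 mm high, on the counter near or under the rail; origin centre of its underside
- mug: bystander: white mug, 80 mm across, 90 high, out to the left; origin centre of its underside
- jar: bystander: glass jar with a cork lid, 76 mm across, 110 high, out to the right; origin centre of its underside
- spoon: bystander: wooden spoon 240 mm long lying on the counter between the caddies and the mug; origin at mid-length on its underside
Things that resemble listed ones, but are neither listed nor needed, are in the scene too. Leave any green look-alike of the caddy_medium alone.

How it is judged:
By the outcome, as a careful person would: the job done as asked, in the order asked, and still so for the second after the job is handed in, with the robot touching nothing.
It also fails if it takes over 45 s, if anything falls off the work surface, if the arm or the gripper's body presses on something with over 40 N, if the wrist force passes 120 N, or if a joint passes its speed limit or range.

ROBOT

A 6-joint arm with a two-finger parallel gripper is mounted at the origin on the work surface. World frame = base frame: x ahead of the robot, y to its left, z up, the work surface at z = 0. Lengths are in m, angles in rad, forces in N, time in s.
With the tool pointing down it reaches from about 0.35 to 0.975 m from the base axis. Payload 4.9 kg.
Tool frame: the origin (TCP) lies midway between the tips of the shut fingers; the grasp point (between the pads) lies ctrl.tcp_to_grasp behind it (ctrl.tcp_to_grasp is the distance from the TCP to the grasp point, in m); z points along the fingers, y is the direction in which the jaws open and shut (so a half turn about z gives the same grasp; the last joint's range is limited). The gripper opens to 85 mm and grips with 20 to 120 N. Pads are 22 mm wide; open, the fingers measure 114 mm over their backs; the gripper's body (76 mm by 85 mm) begins 54 mm behind the grasp point. The pads swing forward as they close: fully open they stand 13 mm farther back than shut.
Start: joints at [0.996, 0.053, 1.613, -0, 1.476, -0.119], TCP at [0.275, 0.561, 0.231] pointing down, gripper open.
Joint ranges: [-3.01, 3.01], [-1.01, 2.22], [0.06, 2.58], [-1.02, 4.17], [0.09, 2.62], [-3.14, 3.14]. Speed limits (rad/s): [2.57, 2.57, 3.14, 3.14, 3.14, 3.14].

INTERFACE

Orientations are given as a rotation vector (axis times angle).
In Python, from station import ctrl, get_image, calibration, finish_job, models gives the robot as it stands.
- The arm moves only by the shell command python3 -m creep 'ROWS' [FORCE]. ROWS is JSON, a list of rows, each a list of 7 numbers: the opening, from 0 (shut) to 1 (fully open), then the shift along the tool's x, y, z in m, then the turn, a rotation vector about the tool's x, y, z in degrees. A call has 1 to 20 rows; each row shifts and turns the commanded pose from where the row before left it, along the tool's axes as they then stand; what a row does not reach is not made up. A row lasts 1/10 s, in which the tool goes at most 50 mm and 8.59 degrees, less where a joint would pass 70% of its speed; a pose out of reach is approached as far as the arm can. A call with a gripper value outside its range is refused whole. The fingers move at their own pace and stop on an object; FORCE is the grip in N (left out, the last holds). Time passes only in rows, so rows that do not move let the fingers close. It gives the time, the measured TCP pose, the force and the opening at its end, in the units of the state.
- ctrl.get_obs(): the state, without advancing time (a new reading comes with each control period).
- get_image(name): name is "scene" or "top" or "wrist"; returns the picture (480x640x3 uint8, red, green, blue); there is no depth.
- calibration(name): a dict with "mtx" (3x3 intrinsics, pixels), "R" (3x3) and "t" (3): a world point X has camera coordinates R X + t. Camera axes: x right, y down, z forward; pixel columns grow to the right and rows downward; lengths in m; the calibration is good to about 2 mm. A picture is of the moment at which its call begins: read the wrist's pose just before it. calibration takes no time and is no camera call; for the wrist camera it gives the pose at the moment of the call.
- finish_job(): hands the job in, once; it reports no verdict.
Trained networks look in the newest picture that a camera, given by its name, has taken for a name from the list of things; names that differ only in an ending like _2 or _b are one class to them, and where a whole thing is asked for, a point or a joint stands for the part that bears it (a point fixed in the world has none). Each returns a list of dicts, best first, with "conf" (0 to 1); they miss things now and then, are a little off and sometimes report something else, mostly with a low value. They report only what shows in the picture. A call takes as long as a camera call. They do not tell look-alikes from the thing itself.
- models.search_frame(camera, name): "extent" ([left, top, right, bottom] in pixels, round what is visible of it).
The state is a dict: "t": time; "q": joint angles; "dq": joint speeds; "effort": joint torques, N m; "tool_pos": TCP position; "tool_rot": TCP orientation; "contact_force": force on the tool from outside, world axes, zero at the start; "wrist_torque": the same for the moment, N m; "opening": finger opening in m.
Only numpy, scipy, OpenCV 4.12 (cv2) and the standard library are available. Lean on these libraries where they do the work, as an engineer would, in place of code of your own. Each camera call takes 0.05 s, during which the arm holds its last target. There are 200 camera calls.

## Working session

There is one attempt and no reset: what is moved stays moved. The work goes in short steps, Python scripts to look and compute and a shell command to move; the robot and the scene stay as the last step left them, time stands still between calls to the robot, and variables do not carry over. Pictures are saved under pics/ and viewed, about 8 in all and at most 12, crops included, and the job is handed in when it is done.

```bash
mkdir -p pics; ls; python3 - <<'E'
from station import ctrl,get_image,calibration,models
import cv2,numpy as np
for n in("scene","top"):
    im=get_image(n);cv2.imwrite(f"pics/{n}0.png",im[:,:,::-1])
    c=calibration(n);print(n,np.round(c["mtx"],1).tolist(),np.round(c["R"],4).tolist(),np.round(c["t"],4).tolist())
    for k in("caddy_medium","rail","stop","salt_dish"):
        print(k,[(round(d["conf"],2),np.round(d["extent"]).tolist()) for d in models.search_frame(n,k)][:6])
print(ctrl.tcp_to_grasp,ctrl.get_obs())
E
```

```text
pics
scene [[531.5, 0.0, 317.9], [0.0, 531.5, 238.2], [0.0, 0.0, 1.0]] [[0.49, 0.8716, 0.0148], [0.4996, -0.2669, -0.8241], [-0.7143, 0.4112, -0.5662]] [-0.2625, -0.1617, 1.5275]
caddy_medium [(0.74, [186.0, 194.0, 225.0, 267.0]), (0.68, [216.0, 218.0, 257.0, 288.0]), (0.66, [156.0, 225.0, 203.0, 297.0])]
rail [(0.87, [210.0, 246.0, 432.0, 378.0])]
stop [(0.84, [358.0, 247.0, 376.0, 277.0])]
salt_dish [(0.89, [335.0, 301.0, 370.0, 332.0])]
top [[615.4, 0.0, 314.8], [0.0, 615.4, 240.3], [0.0, 0.0, 1.0]] [[0.0038, -1.0, -0.0058], [-0.9931, -0.0031, -0.1175], [0.1175, 0.0062, -0.9931]] [-0.0069, 0.5182, 1.3481]
caddy_medium [(0.73, [412.0, 269.0, 452.0, 316.0]), (0.64, [356.0, 258.0, 387.0, 293.0]), (0.6, [372.0, 314.0, 410.0, 358.0]), (0.16, [217.0, 245.0, 257.0, 295.0])]
rail [(0.78, [236.0, 155.0, 439.0, 206.0]), (0.33, [285.0, 258.0, 324.0, 291.0])]
stop [(0.7, [296.0, 152.0, 312.0, 173.0])]
salt_dish [(0.66, [295.0, 174.0, 325.0, 194.0])]
0.0187 {'t': 0.5, 'q': array([ 9.96033746e-01,  5.27231766e-02,  1.61291675e+00,  2.48961619e-06,
        1.47597875e+00, -1.19011106e-01]), 'dq': array([-0.0007456 , -0.00081286, -0.0023274 , -0.00196418,  0.00139975,
       -0.00043965]), 'effort': array([-5.86769020e-04, -3.93216205e+01, -3.70026934e+01, -8.85935310e-05,
        1.33056699e-03, -2.13309775e-06]), 'tool_pos': array([0.27507996, 0.56118698, 0.23127917]), 'tool_rot': array([-7.09710909e-01, -3.06036674e+00,  3.71224868e-05]), 'contact_force': array([-0.13556169,  0.04712075,  0.86665704]), 'wrist_torque': array([-0.01813439, -0.02155921,  0.03272697]), 'opening': 0.08554905366199288}
```

```bash
python3 - <<'E'
import cv2,numpy as np
t=cv2.imread("pics/top0.png");s=cv2.imread("pics/scene0.png")
cv2.imwrite("pics/topc.png",cv2.resize(t[140:380,200:480],(700,600),interpolation=cv2.INTER_CUBIC))
cv2.imwrite("pics/scenec.png",cv2.resize(s[180:390,140:440],(800,560),interpolation=cv2.INTER_CUBIC))
E
```

```text
(no output)
```

View pics/topc.png

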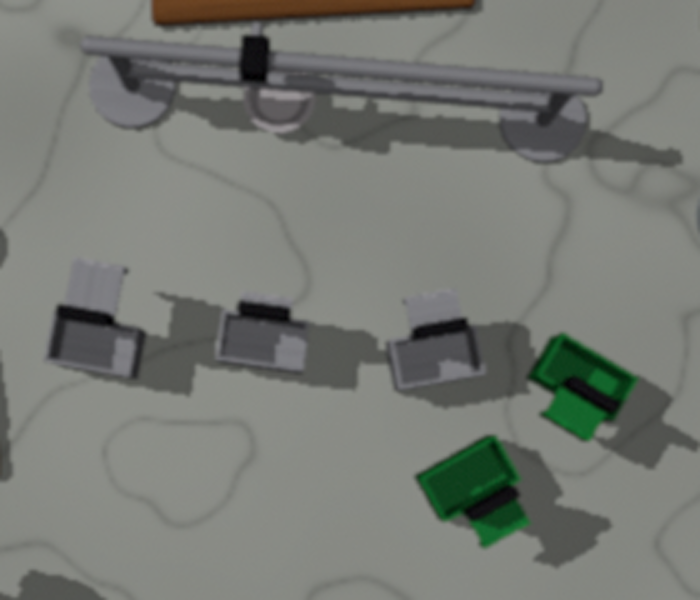

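View pics/scenec.png

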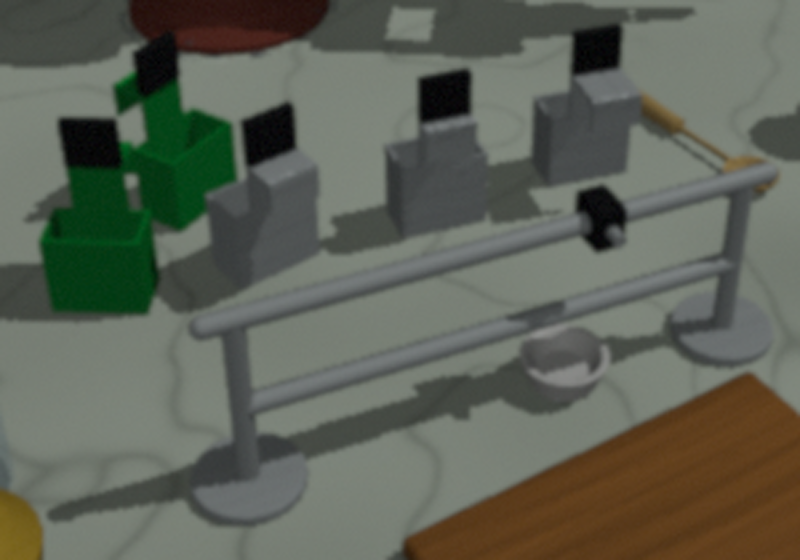

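The top crop shows three grey caddies, with full-image pixels as follows:
- Left, (238,272): long bridge, so wide.
- Middle, (306,268): almost no bridge, so narrow.
- Right, (374,271): intermediate bridge, so medium. This is my choice.

The two green look-alikes at (433,293) and (389,334) stay untouched. The stop is on the rail's left part, (302,163) in top, so I hook on at the right end (-y).

Next I fit the poses.

```bash
cat > h.py <<'E'
import cv2,numpy as np
from scipy.optimize import minimize,least_squares
def proj(c,P):
    q=np.asarray(P)@np.asarray(c["R"]).T+np.asarray(c["t"]);u=q@np.asarray(c["mtx"]).T;return u[:,:2]/u[:,2:]
def box(lo,hi): return np.array([[x,y,z] for x in(lo[0],hi[0]) for y in(lo[1],hi[1]) for z in(lo[2],hi[2])])
def place(P,x,y,a,z=0):
    c,s=np.cos(a),np.sin(a);return np.asarray(P)@np.array([[c,s,0],[-s,c,0],[0,0,1]])+[x,y,z]
def dark(im,roi,th=45):
    m=np.zeros(im.shape[:2],np.float32);x0,y0,x1,y1=roi
    m[y0:y1,x0:x1]=(im.max(2)[y0:y1,x0:x1]<th);return m
def sil(c,P,S=8):
    h=cv2.convexHull((proj(c,P)*S+S/2-.5).astype(np.float32)).round().astype(np.int32)
    m=np.zeros((480*S,640*S),np.uint8);cv2.fillConvexPoly(m,h,255)
    return cv2.resize(m,(640,480),interpolation=cv2.INTER_AREA)/255.
def fit(views,P,x0,steps,z=0):
    # views: list (calib, mask)
    f=lambda p:sum(np.abs(sil(c,place(P,*p,z),4)-m).sum() for c,m in views)
    s=np.vstack([x0]+[np.array(x0)+np.eye(len(x0))[i]*steps[i] for i in range(len(x0))])
    r=minimize(f,x0,method="Nelder-Mead",options=dict(initial_simplex=s,xatol=1e-4,fatol=.05));return r.x,r.fun
TAB=box((.015,-.022,.114),(.025,.022,.154))
E
python3 - <<'E'
from h import *
from station import calibration
t=cv2.imread("pics/top0.png");s=cv2.imread("pics/scene0.png");ct,cs=calibration("top"),calibration("scene")
# rail: endpoints +-.21 at z .147
E_=[(-.21),(.21)]
def ends(p): return place([[0,.21,.147],[0,-.21,.147]],*p)
ot=np.array([[234,158.5],[439.5,174.5]]);os_=np.array([[430,245],[214,302.5]])
g=lambda p:np.r_[(proj(ct,ends(p))-ot).ravel(),(proj(cs,ends(p))-os_).ravel()]
r=least_squares(g,[.65,0,0],x_scale=.01);print("rail",r.x,np.round(r.fun,1))
rx,ry,ra=r.x
for n,roiT,roiS in(("med",(362,262,390,280),(225,215,256,250)),):
    mt,ms=dark(t,roiT),dark(s,roiS);print(mt.sum(),ms.sum())
    for v in([(ct,mt)],[(cs,ms)],[(ct,mt),(cs,ms)]):
        print(n,fit(v,TAB,[.42,-.11,-.0+.1],[.02,.02,.15]))
B=box((-.017,-.012,-.017),(.017,.012,.017))
mt,ms=dark(t,(292,150,316,175)),dark(s,(350,245,380,278));print(mt.sum(),ms.sum())
f=lambda d:sum(np.abs(sil(c,place(place(B,0,d,0,.147),rx,ry,ra),4)-m).sum() for c,m in((ct,mt),(cs,ms)))
D=np.arange(-.12,.121,.001);v=[f(d) for d in D];print("stop d",D[np.argmin(v)],min(v))
crop=s[205:285,190:270];
cv2.imwrite("pics/close.png",np.hstack([cv2.resize(crop,(400,400),interpolation=2),cv2.resize(t[245:305,345:405],(400,400),interpolation=2)]))
E
```

```text
rail [ 0.66024006 -0.04897965 -0.0864915 ] [ 1.4 -1.3 -2.7  0.2 -2.4  0.1  0.7  0.2]
115.0 308.0
med (array([ 0.42178434, -0.13410834,  0.13587044]), np.float64(50.5921568627451))
med (array([ 0.42342603, -0.13900116,  0.47357394]), np.float64(67.66666666666667))
med (array([ 0.42381963, -0.13799845,  0.41492803]), np.float64(150.33725490196076))
180.0 248.0
stop d 0.07300000000000018 281.3490196078431
```

View pics/close.png

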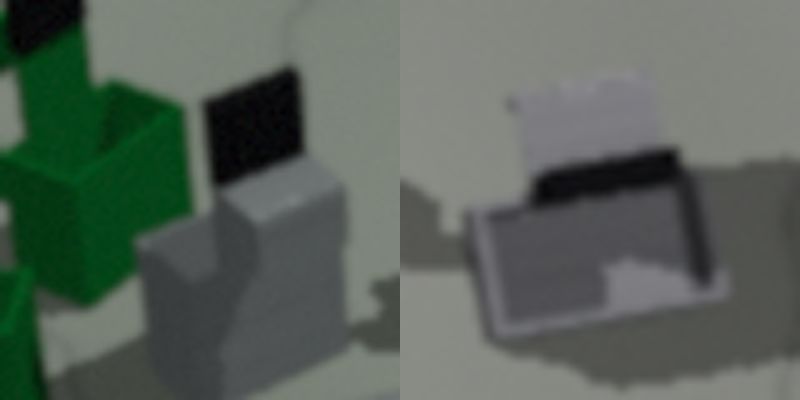

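The crop confirms it: a bridge about 25 mm deep in front of the tab, so this is the medium, with no green. The fit masks were contaminated, so I get a better look with the wrist camera. First I work out the move.

```bash
cat > mv.py <<'E'
import numpy as np
from station import ctrl
from scipy.spatial.transform import Rotation as Ro
def to(p,yaw,show=True):
    """shift in present tool axes and turn (deg) about tool z so tool y points at world yaw, tool z down"""
    o=ctrl.get_obs();R=Ro.from_rotvec(o["tool_rot"])
    T=Ro.from_matrix(np.array([[np.sin(yaw),np.cos(yaw),0],[-np.cos(yaw),np.sin(yaw),0],[0,0,-1]]).T @ np.eye(3)) if 0 else None
    y=np.array([np.cos(yaw),np.sin(yaw),0]);z=np.array([0,0,-1.]);x=np.cross(y,z)
    T=Ro.from_matrix(np.c_[x,y,z])
    print("t",round(o["t"],2),"pos",np.round(o["tool_pos"],4),"F",np.round(o["contact_force"],1),"open",round(o["opening"],4))
    print("shift mm",np.round(R.inv().apply(np.array(p)-o["tool_pos"])*1e3,1),"turn deg",np.round((R.inv()*T).as_rotvec(degrees=True),2))
E
python3 - <<'E'
from mv import *
from station import calibration
to([.40,-.13,.30],.14)
c=calibration("wrist");R=np.array(c["R"]);o=ctrl.get_obs();T=Ro.from_rotvec(o["tool_rot"])
print("cam in tool",T.inv().apply(-R.T@c["t"]-o["tool_pos"]),"axis",T.inv().apply(R[2]),c["mtx"][0][0])
E
```

```text
t 0.5 pos [0.2751 0.5612 0.2313] F [-0.1  0.   0.9] open 0.0855
shift mm [-416.4 -565.7  -68.7] turn deg [-0.    0.   55.87]
cam in tool [ 0.06747507  0.00087266 -0.14308458] axis [-0.26972188 -0.00135423  0.96293732] 339.7442009160788
```

```bash
python3 -m creep '[[1,0,0,-0.03,0,0,0],[1,0,0,-0.03,0,0,0],[1,-0.0245,-0.0333,0,0,0,0],[1,-0.0245,-0.0333,0,0,0,0],[1,-0.0245,-0.0333,0,0,0,0],[1,-0.0245,-0.0333,0,0,0,0],[1,-0.0245,-0.0333,0,0,0,0],[1,-0.0245,-0.0333,0,0,0,0],[1,-0.0245,-0.0333,0,0,0,0],[1,-0.0245,-0.0333,0,0,0,0],[1,-0.0245,-0.0333,0,0,0,0],[1,-0.0245,-0.0333,0,0,0,0],[1,-0.0245,-0.0333,0,0,0,0],[1,-0.0245,-0.0333,0,0,0,0],[1,-0.0245,-0.0333,0,0,0,0],[1,-0.0245,-0.0333,0,0,0,0],[1,-0.0245,-0.0333,0,0,0,0],[1,-0.0245,-0.0333,0,0,0,0],[1,-0.0245,-0.0333,0,0,0,0]]'
python3 -m creep '[[1,0,0,0,0,0,8],[1,0,0,0,0,0,8],[1,0,0,0,0,0,8],[1,0,0,0,0,0,8],[1,0,0,0,0,0,8],[1,0,0,0,0,0,8],[1,0,0,0,0,0,8],[1,0,0,0,0,0,0],[1,0,0,0,0,0,0]]' 40
cat > fitw.py <<'E'
from h import *
E
python3 - <<'E'
from mv import *
from station import get_image,calibration
import cv2,pickle
to([.44,-.135,.18],.14)
c=calibration("wrist");im=get_image("wrist");cv2.imwrite("pics/w1.png",im[:,:,::-1]);pickle.dump(c,open("w1.pkl","wb"))
E
```

```text
t: 2.4
tool_pos: [0.3999, -0.1323, 0.2917]
tool_rot: [0.71, 3.059, -0.0]
contact_force: [0.9, 0.4, 0.0]
opening: 0.0857
t: 3.3
tool_pos: [0.3999, -0.1305, 0.2914]
tool_rot: [2.06, 2.372, 0.0]
contact_force: [0.2, -0.2, 1.0]
opening: 0.0855
t 3.3 pos [ 0.3999 -0.1305  0.2914] F [ 0.2 -0.2  1. ] open 0.0855
shift mm [-10.1  39.1 111.5] turn deg [0.01 0.01 0.03]
```

View pics/w1.png

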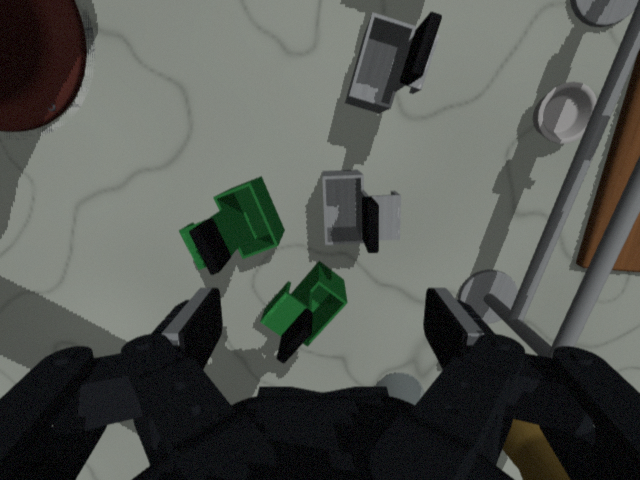

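The wrist view shows the medium caddy at about (362,215), tab at (371,222), nearly aligned with the tool. The greens are to its left and below, the rail to its right.

```bash
python3 - <<'E'
from h import *
import pickle
from mv import to
from station import calibration
t=cv2.imread("pics/top0.png");w=cv2.imread("pics/w1.png");s=cv2.imread("pics/scene0.png");ct=calibration("top");cs=calibration("scene");c=pickle.load(open("w1.pkl","rb"))
mw=dark(w,(355,188,382,256),38)
ms=dark(s,(229,215,252,244),38);mt=dark(t,(363,265,389,277),30)
print(mw.sum(),ms.sum(),mt.sum())
for v in([(c,mw)],[(cs,ms)],[(c,mw),(cs,ms)],[(c,mw),(mt is not None and ct,mt)]):
    print(fit(v,TAB,[.42,-.135,.14],[.01,.01,.1]))
x=fit([(c,mw),(cs,ms)],TAB,[.42,-.135,.14],[.01,.01,.1])[0]
for cc,im,sl,n in((c,w,(slice(150,270),slice(300,420)),0),(cs,s,(slice(200,300),slice(190,290)),1),(ct,t,(slice(240,300),slice(350,410)),2)):
    im=im[sl];k=400//im.shape[0];b=cv2.resize(im,None,fx=k,fy=k,interpolation=2)
    for B in(TAB,box((-.022,-.038,0),(.022,.038,.07)),box((.018,-.022,.110),(.052,.022,.114))):
        h=cv2.convexHull(proj(cc,place(B,*x)).astype(np.float32))-np.float32([sl[1].start,sl[0].start])
        cv2.polylines(b,[((h+.5)*k).astype(np.int32)],True,(0,0,255),1)
    cv2.imwrite(f"pics/o{n}.png",b)
ims=[cv2.resize(cv2.imread(f"pics/o{n}.png"),(266,266)) for n in range(3)];cv2.imwrite("pics/ov.png",np.hstack(ims))
g=place([[.020,0,0]],*x)[0];print(g);to([g[0],g[1],.18],x[2])
E
```

```text
901.0 301.0 79.0
(array([ 0.42330535, -0.13284278,  0.23272003]), np.float64(162.76862745098038))
(array([ 0.42483228, -0.1403556 ,  0.5035179 ]), np.float64(70.89411764705882))
(array([ 0.42365982, -0.13349274,  0.23432952]), np.float64(269.8509803921568))
(array([ 0.42358621, -0.13328056,  0.23279313]), np.float64(224.34509803921566))
[ 0.44311323 -0.12884892  0.        ]
t 3.35 pos [ 0.3999 -0.1304  0.2914] F [-0.3  0.3 -0.8] open 0.0854
shift mm [ -4.4  43.  111.4] turn deg [ 0.01  0.01 -5.4 ]
```

View pics/ov.png

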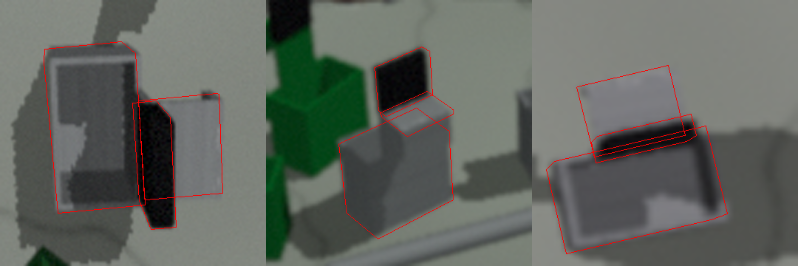

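Overlays match in all three views, and the bridge outline fits the medium's 26 mm mouth. Grasping now.

```bash
python3 -m creep '[[1,-0.004,0.022,0,0,0,0],[1,0,0.021,0,0,0,0],[1,0,0,0.025,0,0,-4.5],[1,0,0,0.03,0,0,0],[1,0,0,0.03,0,0,0],[1,0,0,0.03,0,0,0],[1,0,0,0.02,0,0,0],[1,0,0,0.02,0,0,0],[1,0,0,0.013,0,0,0],[1,0,0,0,0,0,0],[0,0,0,0,0,0,0],[0,0,0,0,0,0,0],[0,0,0,0,0,0,0],[0,0,0,0,0,0,0],[0,0,0,0,0,0,0],[0,0,0,0,0,0,0],[0,0,0,0,0,0,0],[0,0,0,0,0,0,0]]' 60
python3 - <<'E'
from mv import *
from station import get_image,calibration
import cv2,pickle
to([.4431,-.1288,.123],.22)
c=calibration("wrist");im=get_image("wrist");cv2.imwrite("pics/w2.png",im[:,:,::-1])
E
```

```text
t: 5.15
tool_pos: [0.4435, -0.1286, 0.1239]
tool_rot: [1.968, 2.447, 0.001]
contact_force: [1.3, 0.8, 3.4]
opening: 0.0091
t 5.15 pos [ 0.4435 -0.1286  0.1239] F [1.3 0.8 3.4] open 0.0091
shift mm [-0.1 -0.5  0.9] turn deg [ 0.07  0.03 -0.22]
```

View pics/w2.png

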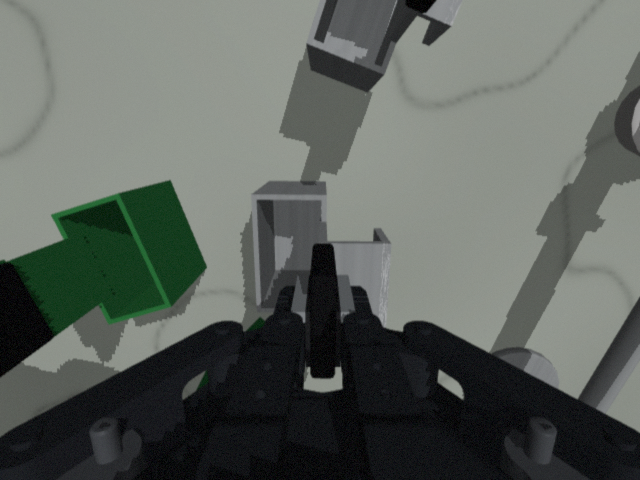

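The tab is held squarely (opening 9.1 mm). Next I refine the rail line from image gradients.

```bash
cat > rail.py <<'E'
from h import *
from station import calibration
from scipy.ndimage import map_coordinates
t=cv2.imread("pics/top0.png");s=cv2.imread("pics/scene0.png");ct=calibration("top");cs=calibration("scene")
def prep(im):
    g=cv2.GaussianBlur(im,(0,0),1).astype(float).mean(2);return cv2.Sobel(g,6,1,0)/8,cv2.Sobel(g,6,0,1)/8
G=[(ct,prep(t)),(cs,prep(s))]
def score(p,views=G,dz=0):
    tot=0
    ys=np.r_[np.linspace(-.2,.045,60),np.linspace(.1,.2,25)]
    A=place(np.c_[0*ys,ys,0*ys+.147+dz],*p);d=np.array([-np.sin(p[2]),np.cos(p[2]),0])
    for c,(gx,gy) in views:
        C=-np.asarray(c["R"]).T@c["t"];n=np.cross(d,A-C);n/=np.linalg.norm(n,axis=1)[:,None]
        e=[proj(c,A+k*.008*n) for k in(-1,1)];m=e[1]-e[0];m/=np.linalg.norm(m,axis=1)[:,None]
        for E in e:
            v=map_coordinates(gx,E.T[::-1],order=1)*m[:,0]+map_coordinates(gy,E.T[::-1],order=1)*m[:,1]
            tot+=np.minimum(abs(v),12).mean()
    return tot
E
python3 - <<'E'
from rail import *
from scipy.optimize import brute
for nm,v in(("top",G[:1]),("scene",G[1:]),("both",G)):
    # line: x at y=-.05 world & yaw; fix ry
    f=lambda q:-score([q[0],-.049,q[1]],v)
    r=brute(f,(slice(.635,.69,.001),slice(-.12,-.05,.003)),finish=None,full_output=True)
    print(nm,r[0],r[1])
# along: stop and ends
q=r[0]
B=box((-.017,-.012,-.017),(.017,.012,.017))
for nm,c,im,roi in(("top",ct,t,(292,150,316,175)),("scene",cs,s,(350,245,380,278))):
  for th in(30,40):
    m=dark(im,roi,th);D=np.arange(.0,.12,.0005)
    v=[np.abs(sil(c,place(place(B,0,d,0,.147),q[0],-.049,q[1]),4)-m).sum() for d in D];print(nm,th,m.sum(),"stop d",D[np.argmin(v)],min(v))
E
```

```text
top [ 0.65  -0.084] -18.7682161882762
scene [ 0.65  -0.081] -12.187414546325885
both [ 0.65  -0.081] -30.937704145109297
top 30 166.0 stop d 0.0725 138.32941176470587
top 40 175.0 stop d 0.0725 129.32941176470587
scene 30 219.0 stop d 0.0775 241.20784313725488
scene 40 238.0 stop d 0.0775 226.20784313725488
```

```bash
python3 - <<'E'
from rail import *
B=box((-.017,-.012,-.017),(.017,.012,.017))
mt,ms=dark(t,(292,150,316,175),40),dark(s,(350,245,380,278),40)
for nm,v in(("top",[(ct,mt)]),("scene",[(cs,ms)]),("both",[(ct,mt),(cs,ms)])):
    f=lambda p:sum(np.abs(sil(c,place(B,p[0],p[1],-.082,.147),4)-m).sum() for c,m in v)
    r=minimize(f,[.65,.02],method="Nelder-Mead",options=dict(initial_simplex=[[.65,.02],[.66,.02],[.65,.035]],xatol=1e-4));print(nm,r.x,r.fun)
q=np.argwhere(mt)[:,::-1];print(q.min(0),q.max(0));q=np.argwhere(ms)[:,::-1];print(q.min(0),q.max(0))
for x in(.65,.66):
  p=place(B,x-.082*0+.073*.082,.024,-.082,.147);print(np.round([proj(ct,p).min(0),proj(ct,p).max(0),proj(cs,p).min(0),proj(cs,p).max(0)]))
b=[]
for im,c,x0,y0,w,h in((t,ct,225,140,230,60),(s,cs,205,225,230,105)):
    o=cv2.resize(im[y0:y0+h,x0:x0+w],None,fx=3.4,fy=3.4,interpolation=2)
    for X,col in((.65,(0,0,255)),(.66,(0,255,0))):
        e=proj(c,place([[0,.21,.147],[0,-.21,.147]],X,-.049,-.082))-[x0,y0]
        cv2.line(o,*[tuple(int(k) for k in (a+.5)*3.4) for a in e],col,1)
    b.append(o)
cv2.imwrite("pics/rail.png",np.vstack(b))
E
```

```text
top [0.66451172 0.02169922] 72.39607843137254
scene [0.65986328 0.02483398] 217.76470588235293
both [0.66496765 0.02260106] 294.8509803921568
[296 155] [306 172]
[357 250] [374 273]
[[294. 157.]
 [307. 178.]
 [352. 245.]
 [373. 273.]]
[[294. 153.]
 [307. 173.]
 [355. 248.]
 [376. 276.]]
```

View pics/rail.png

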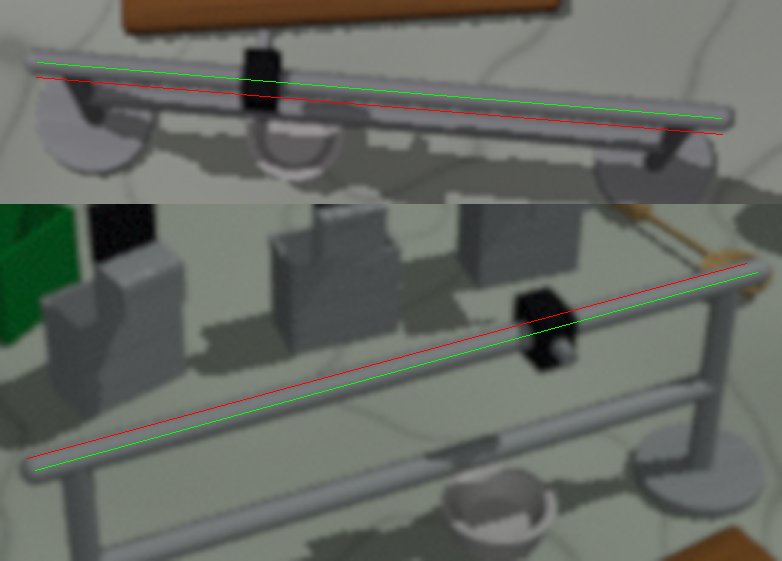

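```bash
sed -i 's/        for E in e:/        vs=[]\n        for E in e:/; s/            tot+=.*/            vs.append(np.minimum(abs(v),12))/; s/^    return tot/        tot+=np.minimum(*vs).mean()\n    return tot/' rail.py; sed -i 's/^        tot+=np.minimum(\*vs).mean()$/        tot+=np.minimum(*vs).mean()/' rail.py; python3 - <<'E'
from rail import *
from mv import to
from scipy.optimize import brute
for nm,v in(("top",G[:1]),("scene",G[1:]),("both",G)):
    f=lambda q:-score([q[0],-.049,q[1]],v)
    r=brute(f,(slice(.652,.670,.0005),slice(-.105,-.06,.002)),finish=None,full_output=True)
    print(nm,r[0],r[1])
x,a=r[0]
# TCP target: grip point at rail coords (-.015,-.155); tcp z: caddy z such that lip bottom (84) clears bar top 155 -> caddy z .085; tcp=.085+.1239
for yr in(-.155,):
    g=place([[-.015,yr,0]],x,-.050,a)[0];print(g);to([g[0],g[1],.215],a)
    to([g[0],g[1],.215],.214)
E
```

```text
top [ 0.652 -0.089] -5.312002938523783
scene [ 0.6565 -0.085 ] -3.0617120122342203
both [ 0.652 -0.087] -8.032509935408614
[ 0.62358874 -0.20311042  0.        ]
t 5.2 pos [ 0.4435 -0.1287  0.1239] F [0.9 1.4 3.4] open 0.0092
shift mm [-111.4  160.   -90.8] turn deg [ 0.07  0.02 17.37]
t 5.2 pos [ 0.4435 -0.1287  0.1239] F [0.9 1.4 3.4] open 0.0092
shift mm [-111.4  160.   -90.8] turn deg [0.07 0.03 0.12]
```

Automatic gradients lock onto the shadow and lower bar, so I trust the overlay: the axis passes x≈0.660 at y=-0.049, yaw≈-0.086. I lift to a staging pose short of the bar and check from close by.

```bash
python3 -m creep '[[0,0,0,-0.015,0,0,0],[0,0,0,-0.025,0,0,0],[0,0,0,-0.025,0,0,0],[0,0,0,-0.027,0,0,0],[0,-0.02,0.024,0,0,0,0],[0,-0.02,0.024,0,0,0,0],[0,-0.02,0.024,0,0,0,0],[0,-0.02,0.024,0,0,0,0],[0,-0.019,0.024,0,0,0,0],[0,0,0,0,0,0,5.8],[0,0,0,0,0,0,5.8],[0,0,0,0,0,0,5.8],[0,0,0,0,0,0,0],[0,0,0,0,0,0,0]]'
python3 - <<'E'
from mv import *
from h import *
from station import get_image,calibration
import pickle
to([.6316,-.203,.215],-.086)
out=[]
for n in("wrist","top","scene"):
    c=calibration(n);im=get_image(n)[:,:,::-1].copy();cv2.imwrite(f"pics/{n}3.png",im);pickle.dump(c,open(n+"3.pkl","wb"))
w=cv2.imread("pics/wrist3.png");t=cv2.imread("pics/top3.png")
c=pickle.load(open("wrist3.pkl","rb"))
for X,col in((.65,(0,0,255)),(.66,(0,255,0))):
    e=proj(c,place([[0,.15,.147],[0,-.1,.147]],X,-.049,-.086))
    cv2.line(w,*[tuple(int(k) for k in a) for a in e],col,1)
t=cv2.resize(t[150:240,300:460],(640,360),interpolation=2)[:,:]
cv2.imwrite("pics/stage.png",cv2.resize(np.vstack([w[:380],t]),(500,578)))
E
```

```text
t: 6.6
tool_pos: [0.581, -0.1993, 0.2149]
tool_rot: [-2.313, -2.124, 0.001]
contact_force: [-0.2, -0.3, -2.4]
opening: 0.0091
t 6.6 pos [ 0.581  -0.1993  0.2149] F [-0.2 -0.3 -2.4] open 0.0091
shift mm [ 0.7 50.7 -0.1] turn deg [-0.07 -0.02  0.03]
```

View pics/stage.png

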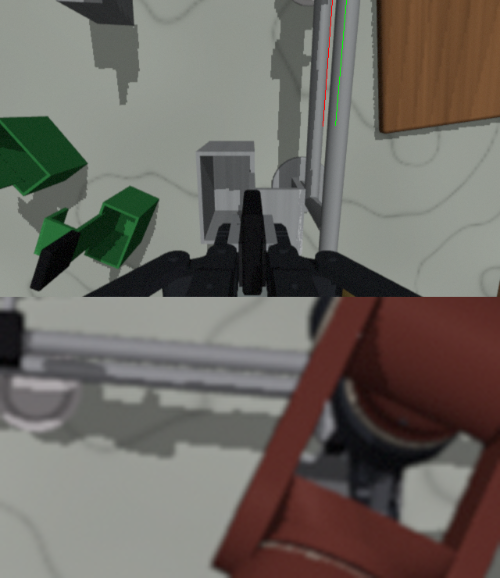

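The wrist view shows the upper bar (right one) at about x=338 in the picture, with the green line (x=0.660) close to its centre. A quick profile gives the numbers.

```bash
python3 - <<'E'
from h import *
import pickle
w=cv2.imread("pics/wrist3.png");c=pickle.load(open("wrist3.pkl","rb"))
g=cv2.GaussianBlur(w,(0,0),.8).mean(2)
for r in(10,60,110,160,210):
    print(r,g[r,405:470:2].astype(int).tolist())
    for X in(.66,):
        y=np.linspace(-.25,.15,4001);e=proj(c,place(np.c_[0*y,y,0*y+.147],X,-.049,-.086))
        ok=proj(c,place([[0,0,.147]],X,-.049,-.086))
        z=(place(np.c_[0*y,y,0*y+.147],X,-.049,-.086)@np.array(c["R"]).T+c["t"])[:,2]
        i=np.argmin(abs(e[:,1]-r)+1e3*(z<0));print("  pred col",e[i,0].round(1),"half-width px",(.008*340/z[i]).round(1))
E
```

```text
10 [65, 69, 76, 113, 135, 139, 134, 129, 119, 119, 141, 141, 97, 62, 77, 89, 98, 107, 114, 121, 131, 137, 138, 136, 133, 127, 120, 116, 139, 145, 144, 144, 144]
  pred col 441.8 half-width px 14.7
60 [74, 108, 129, 137, 137, 132, 124, 115, 137, 145, 119, 65, 74, 88, 98, 107, 113, 121, 131, 135, 136, 135, 132, 126, 117, 121, 144, 146, 146, 146, 147, 146, 146]
  pred col 437.7 half-width px 14.2
110 [93, 130, 136, 134, 127, 117, 123, 138, 124, 67, 72, 87, 98, 108, 114, 121, 129, 134, 136, 135, 132, 126, 117, 135, 147, 148, 148, 148, 148, 148, 148, 148, 148]
  pred col 433.6 half-width px 13.7
160 [132, 135, 131, 122, 124, 147, 143, 85, 68, 85, 97, 106, 114, 121, 127, 131, 134, 134, 131, 124, 118, 140, 147, 147, 147, 146, 146, 145, 144, 142, 139, 134, 129]
  pred col 429.5 half-width px 13.2
210 [134, 127, 115, 125, 139, 97, 67, 83, 96, 106, 114, 121, 126, 130, 133, 134, 130, 122, 120, 143, 145, 144, 144, 144, 144, 144, 143, 143, 143, 142, 143, 143, 143]
  pred col 425.4 half-width px 12.7
```

Wrist profiles put the axis 1.5 mm farther (x≈0.6615). Moving over the bar and lowering partway.

```bash
python3 -m creep '[[0,0,0.013,0,0,0,0],[0,0.001,0.013,0,0,0,0],[0,0,0.013,0,0,0,0],[0,0,0.013,0,0,0,0],[0,0,0,0,0,0,0],[0,0,0,0.01,0,0,0],[0,0,0,0.01,0,0,0],[0,0,0,0.01,0,0,0],[0,0,0,0,0,0,0],[0,0,0,0,0,0,0]]'
python3 - <<'E'
from mv import *
from h import *
from station import get_image,calibration
to([.6329,-.203,.169],-.086)
w=get_image("wrist")[:,:,::-1];s=get_image("scene")[:,:,::-1]
cv2.imwrite("pics/hook.png",np.hstack([w[100:400,230:530],cv2.resize(s[240:340,190:290],(300,300),interpolation=2)]))
E
```

```text
t: 7.75
tool_pos: [0.6328, -0.2029, 0.1844]
tool_rot: [-2.316, -2.121, 0.001]
contact_force: [1.0, 0.5, -2.5]
opening: 0.0095
t 7.75 pos [ 0.6328 -0.2029  0.1844] F [ 1.   0.5 -2.5] open 0.0095
shift mm [-0.1  0.2 15.4] turn deg [-0.08 -0.03 -0.09]
```

View pics/hook.png

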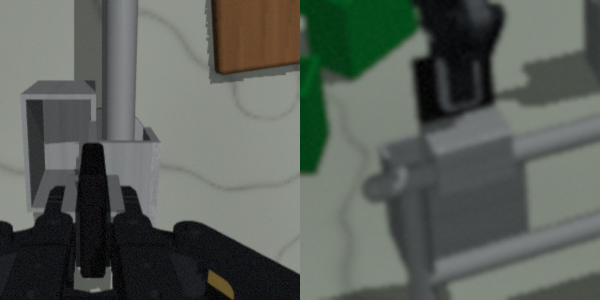

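The bar runs inside the hook, between neck and lip, with no contact force beyond the weight. Lowering to seat.

```bash
python3 -m creep '[[0,0,0,0.006,0,0,0],[0,0,0,0.005,0,0,0],[0,0,0,0.002,0,0,0],[0,0,0,0.001,0,0,0],[0,0,0,0,0,0,0],[0,0,0,0,0,0,0]]'; python3 -m creep '[[0,0,0,0.001,0,0,0],[0,0,0,0,0,0,0]]'
```

```text
t: 8.45
tool_pos: [0.6335, -0.2031, 0.1714]
tool_rot: [2.316, 2.122, 0.0]
contact_force: [0.1, -0.2, -2.1]
opening: 0.0095
t: 8.65
tool_pos: [0.6334, -0.203, 0.1704]
tool_rot: [2.316, 2.122, 0.0]
contact_force: [0.8, -0.0, -2.5]
opening: 0.0092
```

```bash
python3 -m creep '[[0,0,0,0.001,0,0,0],[0,0,0,0,0,0,0]]';python3 -m creep '[[0,0,0,0.001,0,0,0],[0,0,0,0,0,0,0]]'
```

```text
t: 8.85
tool_pos: [0.6333, -0.203, 0.1692]
tool_rot: [-2.316, -2.122, 0.0]
contact_force: [0.3, -0.4, -2.7]
opening: 0.0092
t: 9.05
tool_pos: [0.6335, -0.2031, 0.169]
tool_rot: [2.316, 2.122, 0.0]
contact_force: [-2.0, -0.2, 0.4]
opening: 0.0092
```

Contact felt at 0.169: seated. Sliding towards the stop (+tool x).

```bash
python3 -m creep '[[0,0.006,0,0,0,0,0],[0,0.01,0,0,0,0,0],[0,0.012,0,0,0,0,0],[0,0.012,0,0,0,0,0],[0,0.012,0,0,0,0,0],[0,0.012,0,0,0,0,0],[0,0.012,0,0,0,0,0],[0,0.012,0,0,0,0,0],[0,0.012,0,0,0,0,0],[0,0.012,0,0,0,0,0],[0,0.012,0,0,0,0,0],[0,0.012,0,0,0,0,0],[0,0.012,0,0,0,0,0],[0,0.01,0,0,0,0,0],[0,0.01,0,0,0,0,0],[0,0.006,0,0,0,0,0],[0,0,0,0,0,0,0],[0,0,0,0,0,0,0]]'
python3 - <<'E'
from mv import *
from h import *
from station import get_image,calibration
to([.6329,-.203,.169],-.086)
w=get_image("wrist")[:,:,::-1];s=get_image("scene")[:,:,::-1]
cv2.imwrite("pics/slide.png",np.hstack([w[100:400,230:530],cv2.resize(s[220:320,290:390],(300,300),interpolation=2)]))
E
```

```text
t: 10.85
tool_pos: [0.6489, -0.0281, 0.1689]
tool_rot: [-2.315, -2.122, -0.003]
contact_force: [0.0, -1.6, 5.1]
opening: 0.0089
t 10.85 pos [ 0.6489 -0.0281  0.1689] F [ 0.  -1.6  5.1] open 0.0089
shift mm [-175.6   -0.8   -0.4] turn deg [ 0.04 -0.11 -0.05]
```

View pics/slide.png

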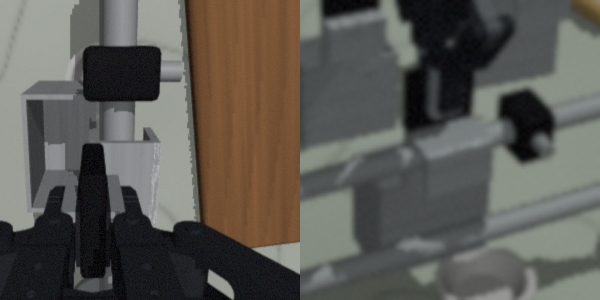

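The bar is still inside the hook; the stop is about 20 mm ahead. Approaching in small steps.

```bash
python3 -m creep '[[0,0.006,0,0,0,0,0],[0,0.006,0,0,0,0,0],[0,0,0,0,0,0,0]]'; for i in 1; do python3 -m creep '[[0,0.002,0,0,0,0,0],[0,0,0,0,0,0,0]]'; done; python3 -m creep '[[0,0.002,0,0,0,0,0],[0,0,0,0,0,0,0]]'
```

```text
t: 11.25
tool_pos: [0.6499, -0.0166, 0.1689]
tool_rot: [2.316, 2.123, 0.001]
contact_force: [-0.7, -2.4, 5.1]
opening: 0.0092
t: 11.45
tool_pos: [0.65, -0.0152, 0.1689]
tool_rot: [2.316, 2.122, 0.0]
contact_force: [0.2, -3.9, 5.5]
opening: 0.009
t: 11.65
tool_pos: [0.6502, -0.0134, 0.1689]
tool_rot: [2.316, 2.122, 0.0]
contact_force: [-0.6, -4.4, 5.1]
opening: 0.0092
```

```bash
python3 -m creep '[[0,0.001,0,0,0,0,0],[0,0,0,0,0,0,0]]'; python3 -m creep '[[0,0.001,0,0,0,0,0],[0,0,0,0,0,0,0]]'; python3 -m creep '[[0,0.001,0,0,0,0,0],[0,0,0,0,0,0,0]]';python3 -m creep '[[0,0.001,0,0,0,0,0],[0,0,0,0,0,0,0]]'
```

```text
t: 11.85
tool_pos: [0.6503, -0.0125, 0.1689]
tool_rot: [2.316, 2.121, -0.0]
contact_force: [0.3, -3.6, 6.3]
opening: 0.0092
t: 12.05
tool_pos: [0.6503, -0.0116, 0.1689]
tool_rot: [2.316, 2.121, -0.0]
contact_force: [0.1, -4.8, 6.2]
opening: 0.009
t: 12.25
tool_pos: [0.6504, -0.0106, 0.1689]
tool_rot: [2.316, 2.121, -0.0]
contact_force: [-0.4, -5.1, 5.8]
opening: 0.0089
t: 12.45
tool_pos: [0.6505, -0.0096, 0.1689]
tool_rot: [2.316, 2.121, -0.0]
contact_force: [-0.9, -5.0, 5.6]
opening: 0.0087
```

```bash
python3 -m creep '[[0,0.001,0,0,0,0,0],[0,0,0,0,0,0,0]]'; python3 -m creep '[[0,0.001,0,0,0,0,0],[0,0,0,0,0,0,0]]'; python3 -c "
from station import get_image
import cv2,numpy as np
w=get_image('wrist')[:,:,::-1];s=get_image('scene')[:,:,::-1]
cv2.imwrite('pics/stop.png',np.hstack([cv2.resize(w[100:300,280:430],(450,600),interpolation=2),cv2.resize(s[220:320,300:358],(348,600),interpolation=2)]))"
```

```text
t: 12.65
tool_pos: [0.6506, -0.0086, 0.1689]
tool_rot: [2.316, 2.121, -0.0]
contact_force: [-0.9, -4.8, 5.3]
opening: 0.0093
t: 12.85
tool_pos: [0.6507, -0.0081, 0.169]
tool_rot: [2.315, 2.121, -0.002]
contact_force: [-0.2, -7.8, 5.8]
opening: 0.0087
```

View pics/stop.png

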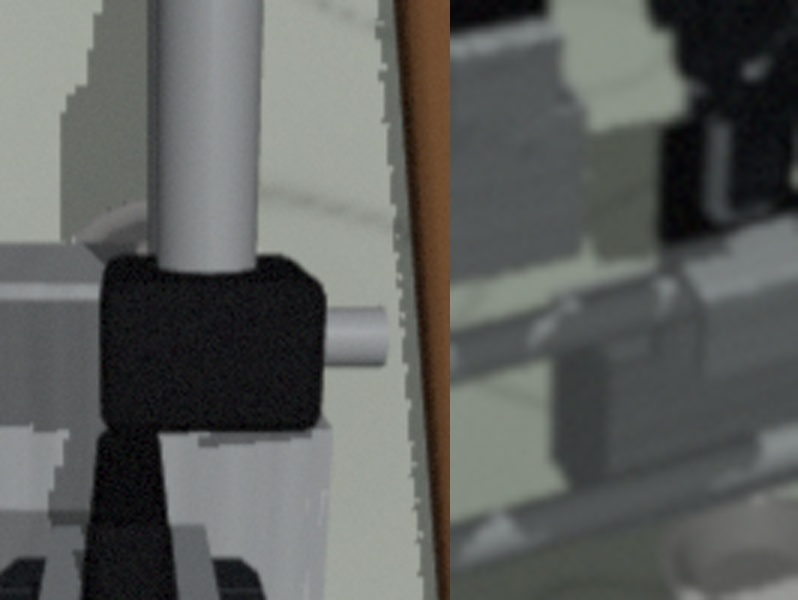

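No gap shows any longer and the force is rising. One more millimetre to confirm.

```bash
python3 -m creep '[[0,0.001,0,0,0,0,0],[0,0,0,0,0,0,0]]';  python3 -m creep '[[0,0.001,0,0,0,0,0],[0,0,0,0,0,0,0]]'
```

```text
t: 13.15
tool_pos: [0.6507, -0.0081, 0.169]
tool_rot: [2.315, 2.12, -0.004]
contact_force: [-1.2, -9.4, 5.4]
opening: 0.0088
t: 13.35
tool_pos: [0.6507, -0.008, 0.169]
tool_rot: [2.314, 2.119, -0.006]
contact_force: [-1.6, -11.5, 6.4]
opening: 0.0087
```

The arm is stopped with 11 N along the rail, so the caddy is against the stop. Releasing and retreating upward.

```bash
python3 -m creep '[[0.2,0,0,0,0,0,0],[0.4,0,0,0,0,0,0],[0.7,0,0,0,0,0,0],[0.7,0,0,0,0,0,0],[0.7,0,0,0,0,0,0],[0.7,0,0,0,0,0,0],[0.7,0,0,0,0,0,0],[0.7,0,0,-0.005,0,0,0],[0.7,0,0,-0.01,0,0,0],[0.7,0,0,-0.02,0,0,0],[0.7,0,0,-0.03,0,0,0],[0.7,0,0,-0.03,0,0,0],[0.7,0,-0.02,-0.03,0,0,0],[0.7,0,-0.04,0,0,0,0],[0.7,0,-0.04,0,0,0,0],[0.7,0,-0.04,0,0,0,0],[0.7,0,-0.03,0,0,0,0],[0.7,0,0,0,0,0,0],[0.7,0,0,0,0,0,0],[0.7,0,0,0,0,0,0]]'
python3 -c "
from station import get_image
import cv2,numpy as np
w=get_image('wrist')[:,:,::-1];s=get_image('scene')[:,:,::-1];t=get_image('top')[:,:,::-1]
cv2.imwrite('pics/end_s.png',s);cv2.imwrite('pics/end_t.png',t)
cv2.imwrite('pics/end.png',np.vstack([np.hstack([cv2.resize(w,(400,300)),cv2.resize(s[200:320,270:430],(400,300),interpolation=2)]),np.hstack([cv2.resize(t[140:290,220:420],(400,300),interpolation=2),cv2.resize(s[180:390,140:420],(400,300),interpolation=2)])]))"
```

```text
t: 15.35
tool_pos: [0.4822, 0.0089, 0.294]
tool_rot: [2.316, 2.121, 0.001]
contact_force: [-1.6, 0.0, -0.1]
opening: 0.0599
```

View pics/end.png

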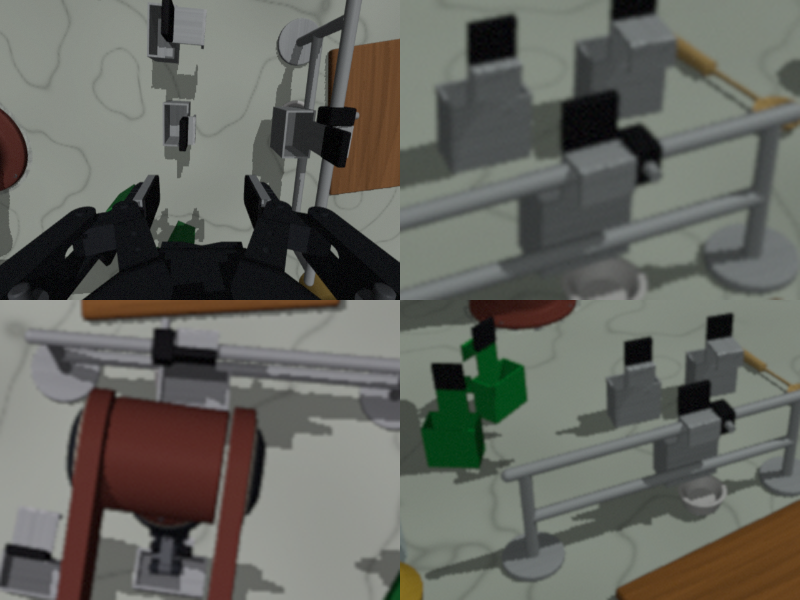

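The caddy hangs on the bar with its tab adjoining the stop. In the top view the stop and tab together span about 32 px, against 33 px expected if touching, so there is no visible gap. The bystanders have not moved and the gripper is clear.

```bash
python3 -c "
from station import finish_job,ctrl
print(ctrl.get_obs()['t'],finish_job())"
```

```text
the job is handed in; nothing more can be done
15.5 None
```

The medium caddy now hangs on the upper bar against the black stop, with its cup on the robot's side. I handed the job in at 15.5 s.

**What I did:** I picked the right-hand grey caddy of the three and held it by its tab. I hooked it over the bar about 55 mm from the end farther from the stop. The bar stopped it at tool height 0.169 m, as expected. I slid it about 195 mm along the bar until the arm stalled with about 11 N along the rail, then released it and moved clear.

**Last checks:**
- **Against the stop:** the top view shows no visible gap; stop and tab together span about 32 px, against 33 px if touching. This was read off the picture by eye, so a gap of 1–2 mm would not show.
- **Everything else:** the narrow and wide caddies, the green look-alikes, the salt dish and the part of the spoon in view looked undisturbed. I did not check the mug and jar, which were outside the closing views.
- **Gripper:** it was clear, with no contact force beyond about 1.6 N of reading noise.

**What disagreed:**
- **Rail position:** the automatic edge fit gave x of 0.650–0.657 m because it caught the shadow and lower bar. I used the overlay and wrist-camera value of about 0.661 m instead, and the hook went over without side contact.
- **Stop position:** the two cameras disagreed by about 3–5 mm along the rail. I found the stop by touch, about 3 mm past the estimate.

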